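Load a buffer bottle into the bench thermostat through its sprung flap

TASK

Put the blue-capped buffer bottle into the bench thermostat to warm: push it foot first through the sprung split flap in the top, and press it down by its cap, with a push of 15 to 20 N, until its foot bears on the well's floor plate; then let the flap spring shut over it. How deep the plate is set is not known, so feel for it, and never load it with more than 25 N, for there is a sensor beneath. Leave the other two bottles and the beaker where they stand.

Things in the scene. Friction and masses are not known exactly. Their poses are not given: they have to be found in the camera images.
- blue_buffer: White plastic buffer bottle with a blue screw cap, 0.05 to 0.11 kg, standing upright. Body 37 mm in diameter, 82 mm tall in all; the cap is its top 15 mm, 27 mm in diameter, flat on top. Origin at the centre of its underside, z up along its axis.
- thermostat: Bench thermostat, fixed to the worktop: white case 180 mm square, grey top cover at 131 mm, sloping console with a green display on its -x side; origin at the middle on the worktop, z up. One round upright well for a bottle opens in its top (well_mouth), with a sprung split flap under the mouth and a close-fitting bore below that (well_bore).
- well_mouth (a point): Centre of the well's mouth on its upright axis, level with the upper rim of the black collar, 133 mm above the worktop. The collar is a funnel, 49 mm across at the rim, narrowing over 4 mm to a round throat of 41 mm that ends 6.5 mm below the rim; right under it lies the flap. Axes as the thermostat's.
- well_bore (a point): On the well's axis, 49 mm below the mouth: top edge of the 40 mm bore (48 mm at the edge, tapering over 6 mm). About 20 mm lower a sprung shoe grips the bottle, so it does not drop home: sliding takes 2 to 9 N. The stiff floor plate well_floor (upper face well_floor_top) is screw-set 113 to 127 mm below the mouth, unmeasured; the cap is then 31 to 45 mm below the mouth, clear of the flap.
- flap_front (a joint): Front leaf (console side, -x) of the split grey sprung flap that closes the throat from below: each leaf 23 mm long, 43 mm wide, 2.4 mm thick, slippery, hinged along the thermostat's y, 23 mm from the well axis, 8.5 mm below the mouth. 0 = shut, 1.57 = pushed down, hanging. The spring shuts it when nothing holds it (0.014 N m shut, 0.023 hanging); a bottle needs 3 to 10 N to push both leaves open.
- flap_back (a joint): Back leaf (+x side) of the same flap, the front one's mirror image; joint values alike.
- red_buffer: Bystander: same white bottle as blue_buffer (37 mm across, 82 mm tall) but with a red cap. Origin at the centre of its underside, z up. Leave it standing.
- yellow_buffer: Bystander: same white bottle as blue_buffer (37 mm across, 82 mm tall) but with a yellow cap. Origin at the centre of its underside, z up. Leave it standing.
- beaker: Bystander: small clear glass beaker, 50 x 55 mm, 72 mm tall, standing. Origin at the centre of its underside, z up. Leave it where it is.

How it is judged:
On the way, in this order (a step that is already met when the one before it is completed fails the run):
1. the blue-capped bottle has pushed the flap down and stands in the mouth (value of joint each of flap_front, flap_back above 0.9 rad and horizontal distance between blue_buffer and well_mouth below 0.008 m and height (world z) of blue_buffer below 0.115 m), for 0.1 s.
2. its foot is pressed down on the floor plate (z of well_floor_top in the frame of blue_buffer above -0.0015 m and horizontal distance between blue_buffer and well_mouth below 0.005 m and contact force between blue_buffer and well_floor above 8 N), for 0.05 s.
At the end, for the whole second after the job is handed in: The blue-capped bottle stands upright in the well with its foot within 1.5 mm of the floor plate and at rest, both flap leaves are shut (below 0.06 rad), and the other two bottles and the beaker are within 20 mm of where they began (z of well_floor_top in the frame of blue_buffer above -0.0015 m and horizontal distance between blue_buffer and well_mouth below 0.005 m and angle between blue_buffer's own z axis and vertical below 0.08 rad and value of joint each of flap_front, flap_back below 0.06 rad and linear speed of blue_buffer below 0.01 m/s and distance of each of red_buffer, yellow_buffer, beaker from where it was at the start of the episode below 0.02 m); the robot touches nothing.
It fails at once if the bottle is pressed on the floor plate with more than 25 N (contact force between blue_buffer and well_floor above 25 N).
It fails at once if the bottle is forced against the thermostat or its flap with more than 35 N (contact force between blue_buffer and thermostat above 35 N).
It fails at once if another bottle or the beaker is pushed away or tipped (distance of any of red_buffer, yellow_buffer, beaker from where it was at the start of the episode above 0.03 m or angle between any of red_buffer, yellow_buffer, beaker's own z axis and vertical above 0.5 rad).
It also fails if it takes over 54 s, if anything falls off the work surface, if the arm or the gripper's body presses on something with over 40 N, if the wrist force passes 120 N, or if a joint passes its speed limit or range.

ROBOT

A 7-joint arm with a two-finger parallel gripper is mounted at the origin on a cart in front of the work surface, level with it; the furniture and walls round the work are solid. World frame = base frame: x ahead of the robot, y to its left, z up, the work surface at z = 0. Lengths are in m, angles in rad, forces in N, time in s.
With the tool pointing down it reaches from about 0.425 to 0.925 m from the base axis. Payload 6.8 kg.
Tool frame: the origin (TCP) lies at the very end of the fingers, on their centre line; the grasp point (between the pads) lies 19 mm behind it; z points along the fingers, y is the line along which they close (so a half turn about z gives the same grasp; the last joint's range is limited). The gripper opens to 85 mm and grips with 20 to 120 N. Pads are 22 mm wide; open, the fingers measure 114 mm over their backs; the gripper's body (76 mm by 85 mm) begins 54 mm behind the grasp point. The pads swing forward as they close: fully open they stand 13 mm farther back than shut.
Start: joints at [1.173, 0.477, 0.022, 1.555, -0.011, 1.109, -0.083], TCP at [0.193, -0.647, 0.231] pointing down, gripper open.
Joint ranges: [-2.96, 2.96], [-0.34, 2.1], [-1.41, 1.46], [0.24, 2.44], [-1.37, 4.51], [0.17, 1.92], [-2.96, 2.96]. Speed limits (rad/s): [2.39, 2.39, 3.14, 3.14, 3.14, 3.14, 3.14].

INTERFACE

Orientations are given as a unit quaternion [w, x, y, z].
In Python, from station import bot gives the robot as it stands. The module is installed in compiled form; this text tells all that it offers.
- The arm moves only by the shell command python3 -m jog 'ROWS' [OPENING] [FORCE]. ROWS is JSON, a list of rows, each a list of 4 numbers: the shift along the tool's x, y, z in cm, then the turn about the tool's z in rad. In form: [[x, y, z, spin], ...]. A call has 1 to 20 rows; each row is the pose to reach, as a shift and turn from the pose commanded when the call began, along the tool's axes at that moment; what a row does not reach only later rows make up. A row lasts 1/12 s, in which the tool goes at most 41.7 mm and 7.16 degrees, less where a joint would pass 70% of its speed; a pose out of reach is approached as far as the arm can. A call with a gripper value outside its range is refused whole. OPENING is the closure, from -1 (fully open) to 1 (shut), set as the call begins (- or left out, the last holds). The fingers move at their own pace and stop on an object; FORCE is the grip in N (left out, the last holds). Time passes only in rows, so rows that repeat a pose let the fingers close. It gives the time, the measured TCP pose, the force, the opening and the grip force at its end, in the units of the state.
- bot.get_obs(): the state, without advancing time (a new reading comes with each control period).
- bot.read_camera(name): name is "scene" or "top"; returns a dict with "pixels" (420x560x3 uint8, red, green, blue), "depth" (420x560 float32, m along the optical axis (not along the pixel's ray), 0 where there is no reading), "fovy" (degrees; the focal length in pixels is half the picture's height over the tangent of half this angle, whatever the lens; pixels are square), "cx", "cy" (the principal point, pixels), "pose" (4x4, takes a point from camera to world coordinates). Camera axes: x right, y down, z forward; pixel columns grow to the right and rows downward; lengths in m; the calibration is good to about 2 mm. A picture is of the moment at which its call begins.
- bot.hand_in(): hands the job in; it is judged then, once.
The state is a dict: "t": time; "q": joint angles; "joint_vel": joint speeds; "joint_torque": joint torques, N m; "eef_pos": TCP position; "tool_rot": TCP orientation; "contact_force": force on the tool from outside, world axes, zero at the start; "torque": the same for the moment, N m; "gripper_width": opening from 0.0 (shut) to 1.0 (fully open); "grasp_force": force on a finger pad.
Only numpy, scipy, OpenCV 4.12 (cv2) and the standard library are available. Lean on these libraries where they do the work, as an engineer would, in place of code of your own. Each camera call takes 0.05 s, during which the arm holds its last target. There are 200 camera calls.

## Working session

There is one attempt and no reset: what is moved stays moved. The work goes in short steps, Python scripts to look and compute and a shell command to move; the robot and the scene stay as the last step left them, time stands still between calls to the robot, and variables do not carry over. Pictures are saved under pics/ and viewed, at most 10 in all, crops included, and the job is handed in when it is done.

```bash
mkdir -p pics; python3 - <<'E'
from station import bot
import cv2,numpy as np
o=bot.get_obs();print({k:np.round(v,3) for k,v in o.items()})
for n in("scene","top"):
    c=bot.read_camera(n);np.savez(f"{n}.npz",**c);cv2.imwrite(f"pics/{n}.png",c["pixels"][:,:,::-1])
    print(n,c["fovy"],c["cx"],c["cy"],np.round(c["pose"],3).tolist())
E
```

```text
{'t': np.float64(0.0), 'q': array([ 1.173,  0.478,  0.022,  1.556, -0.012,  1.109, -0.083]), 'joint_vel': array([ 0.002,  0.001,  0.002, -0.001,  0.001,  0.001,  0.002]), 'joint_torque': array([-0.0000e+00, -5.9644e+01,  1.6080e+00, -2.8119e+01,  1.2000e-02,
        9.0000e-03, -0.0000e+00]), 'eef_pos': array([ 0.193, -0.646,  0.23 ]), 'tool_rot': array([-0.001,  0.99 ,  0.144, -0.   ]), 'contact_force': array([-0.115, -0.732,  0.643]), 'torque': array([ 0.037,  0.018, -0.047]), 'grasp_force': np.float64(0.0), 'gripper_width': np.float64(1.003)}
scene 47.87253261386112 279.1332757414084 215.96404079605756 [[-0.491, -0.447, 0.748, -0.485], [-0.871, 0.258, -0.417, 0.514], [-0.006, -0.857, -0.516, 0.822], [0.0, 0.0, 0.0, 1.0]]
top 52.854301704515905 283.26845717575355 208.63389109526062 [[0.004, -0.998, 0.068, 0.421], [-1.0, -0.005, -0.006, -0.021], [0.006, -0.068, -0.998, 1.423], [0.0, 0.0, 0.0, 1.0]]
```

View pics/scene.png

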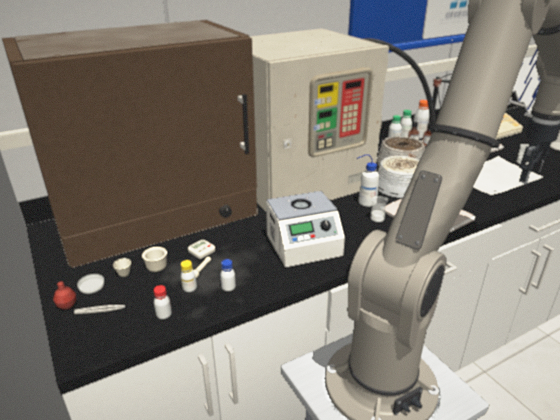

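View pics/top.png

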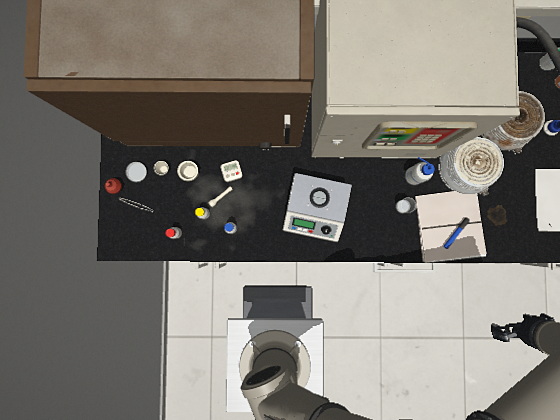

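The scene view shows the blue cap at (227,266) and the well at about (302,204). The top view shows the blue cap at (230,227), the yellow cap at (201,212), the red cap at (172,233) and the well ring at (320,197). Next I'll measure the positions.

```bash
cat > m.py <<'E'
import cv2,numpy as np
def load(n): return dict(np.load(n+".npz"))
def ray(c,u,v):
    f=210/np.tan(np.radians(float(c["fovy"]))/2)
    P=c["pose"];d=P[:3,:3]@np.array([(u-c["cx"])/f,(v-c["cy"])/f,1.]);return P[:3,3],d
def plane(c,u,v,z):
    o,d=ray(c,u,v);return o+d*(z-o[2])/d[2]
def tri(a,b):
    (o1,d1),(o2,d2)=a,b
    s,*_=np.linalg.lstsq(np.c_[d1,-d2],o2-o1,rcond=None)
    p,q=o1+d1*s[0],o2+d2*s[1];return (p+q)/2,np.linalg.norm(p-q)
E
python3 - <<'E'
from m import *
S,T=load("scene"),load("top")
boxes={"blue":((212,255,242,282),(220,217,242,238)),"red":((150,282,174,302),(162,224,184,242)),"yel":((176,258,198,276),(190,203,212,222))}
H={"blue":[(105,130)],"red":[(0,8),(172,180)],"yel":[(22,35)]}
for k,bx in boxes.items():
    r=[]
    for c,(x0,y0,x1,y1) in zip((S,T),bx):
        h=cv2.cvtColor(c["pixels"],cv2.COLOR_RGB2HSV)[y0:y1,x0:x1].astype(int)
        m=sum((h[...,0]>=a)&(h[...,0]<=b) for a,b in H[k]).astype(bool)&(h[...,1]>110)&(h[...,2]>50)
        ys,xs=np.nonzero(m);r.append((xs.mean()+x0,ys.mean()+y0));print(k,len(xs),np.round(r[-1],1),xs.min()+x0,xs.max()+x0,ys.min()+y0,ys.max()+y0)
    p,e=tri(ray(S,*r[0]),ray(T,*r[1]));print(" tri",p.round(4),e.round(4)," top@.078",plane(T,*r[1],.078).round(4)," scene@.0745",plane(S,*r[0],.0745).round(4))
for n,c,(x0,y0,x1,y1) in(("s",S,(262,185,350,265)),("t",T,(275,160,360,250))):
    im=c["pixels"][y0:y1,x0:x1,::-1];cv2.imwrite(f"pics/w{n}.png",cv2.resize(im,None,fx=6,fy=6,interpolation=cv2.INTER_CUBIC))
    g=cv2.cvtColor(im,cv2.COLOR_BGR2GRAY);m=(g<70).astype(np.uint8)
    cs,_=cv2.findContours(m,cv2.RETR_EXTERNAL,cv2.CHAIN_APPROX_NONE)
    for q in cs:
        if len(q)>20:
            e=cv2.fitEllipse(q);print(n,len(q),np.round(np.add(e[0],(x0,y0)),2),np.round(e[1],1),round(e[2]))
E
```

```text
blue 92 [226.5 263.7] 222 231 259 268
blue 56 [228.2 226.6] 224 232 223 230
 tri [0.4548 0.1476 0.0751] 0.0025  top@.078 [0.4541 0.1461 0.078 ]  scene@.0745 [0.4563 0.1483 0.0745]
red 152 [159.5 290.6] 153 166 284 297
red 72 [169.6 232.6] 165 175 229 237
 tri [0.4348 0.3334 0.0761] 0.0025  top@.078 [0.4343 0.3317 0.078 ]  scene@.0745 [0.4376 0.3341 0.0745]
yel 123 [186.  264.8] 180 192 259 270
yel 65 [198.9 211.6] 195 203 208 215
 tri [0.5021 0.2417 0.0759] 0.003  top@.078 [0.5013 0.2399 0.078 ]  scene@.0745 [0.5048 0.2425 0.0745]
s 25 [324.93 225.81] [7.3 8.4] 124
s 130 [269.16 245.01] [17.8 60.1] 173
s 22 [299.95 204.17] [ 8.5 18.7] 89
s 226 [325.24 231.24] [52.8 75.3] 4
t 346 [317.  204.5] [ 99.  105.7] 0
```

View pics/wt.png

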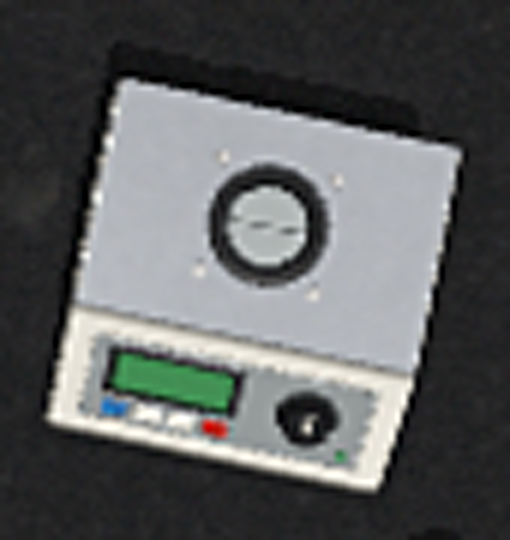

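View pics/ws.png

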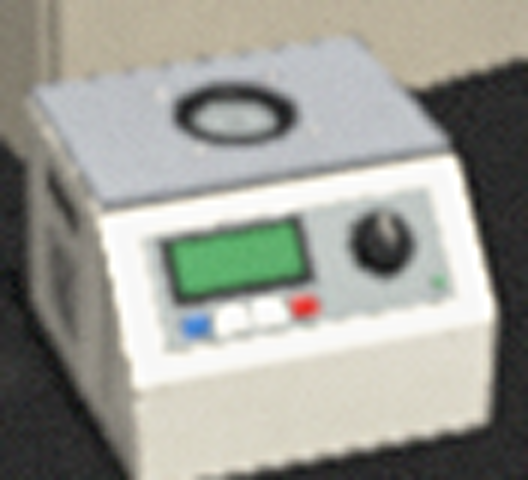

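The top crop shows the collar ring around crop pixel (268,225), which is image (319.7,197.5), with the flap shut inside it. The hinge line is yawed about 10°. The scene crop shows the ring around crop (236,115), image (301.3,204).

```bash
python3 - <<'E'
from m import *
from station import bot
S,T=load("scene"),load("top");r=[]
for c,(u,v),s in((S,(300.8,203.8),(13,9)),(T,(319.2,197),(12,12))):
    x0,y0=int(u)-s[0],int(v)-s[1]
    im=c["pixels"][y0:y0+2*s[1]+2,x0:x0+2*s[0]+2]
    g=cv2.resize(cv2.cvtColor(im,cv2.COLOR_RGB2GRAY),None,fx=8,fy=8,interpolation=cv2.INTER_CUBIC)
    cs,_=cv2.findContours((g<95).astype(np.uint8),cv2.RETR_CCOMP,cv2.CHAIN_APPROX_NONE)
    for q in cs:
        if len(q)>120:
            e=cv2.fitEllipse(q);p=(np.array(e[0])+.5)/8-.5+(x0,y0);print(len(q),p.round(2),np.round(np.array(e[1])/8,2));
    q=max(cs,key=len);e=cv2.fitEllipse(q);r.append((np.array(e[0])+.5)/8-.5+(x0,y0))
p,e=tri(ray(S,*r[0]),ray(T,*r[1]));print("well",p.round(4),e.round(4),plane(T,*r[1],.133).round(4),plane(S,*r[0],.133).round(4))
o=bot.get_obs();w,x,y,z=o["tool_rot"]
from scipy.spatial.transform import Rotation as R
print(R.from_quat([x,y,z,w]).as_matrix().round(3))
E
```

```text
450 [300.71 203.66] [ 8.96 18.42]
457 [319.17 197.09] [19.61 19.76]
310 [319.05 197.24] [13.5  13.68]
well [ 0.5458 -0.1367  0.1308] 0.0041 [ 0.5446 -0.1383  0.133 ] [ 0.5435 -0.1329  0.133 ]
[[ 0.958  0.286 -0.001]
 [ 0.286 -0.958  0.002]
 [-0.    -0.002 -1.   ]]
```

```bash
python3 -m jog '[[39.3,-24.5,0,0],[39.3,-24.5,0,0],[39.3,-24.5,0,0],[39.3,-24.5,0,0],[39.3,-24.5,0,0],[39.3,-24.5,0,0],[39.3,-24.5,0,0],[39.3,-24.5,0,0],[39.3,-24.5,0,0],[39.3,-24.5,0,0],[39.3,-24.5,0,0],[39.3,-24.5,0,0],[47.8,-68.6,0,0],[47.8,-68.6,0,0],[47.8,-68.6,0,0],[47.8,-68.6,0,0],[47.8,-68.6,0,0],[47.8,-68.6,0,0],[47.8,-68.6,0,0],[47.8,-68.6,0,0]]' -1 30
```

```text
t: 1.77
eef_pos: [0.4656, 0.0334, 0.2312]
tool_rot: [0.0, 0.99, 0.144, -0.0]
contact_force: [0.5, 0.4, -0.7]
gripper_width: 1.005
grasp_force: 0.0
```

```bash
python3 -m jog '[[1.4,-3.5,0,0],[1.8,-7,0,0],[1.8,-9,0,0],[1.8,-9,0,0],[1.8,-9,0,0],[1.8,-9,0,0]]'; python3 - <<'E'
from station import bot
import cv2,numpy as np
o=bot.get_obs();p=o["eef_pos"];d=np.array([.4545,.147])-p[:2]
print(p.round(4),"tool cm",100*(.958*d[0]+.286*d[1]),100*(.286*d[0]-.958*d[1]))
E
```

```text
t: 2.27
eef_pos: [0.458, 0.1222, 0.231]
tool_rot: [0.0, 0.99, 0.144, -0.0]
contact_force: [-0.9, -0.4, 0.4]
gripper_width: 1.003
grasp_force: 0.0
[0.458  0.1222 0.231 ] tool cm 0.37627566130127627 -2.474183943943346
```

```bash
python3 -m jog '[[0.4,-2.5,0,0],[0.4,-2.5,0,0],[0.4,-2.5,3,0],[0.4,-2.5,6,0],[0.4,-2.5,9,0],[0.4,-2.5,12,0],[0.4,-2.5,14,0],[0.4,-2.5,16,0],[0.4,-2.5,17.3,0],[0.4,-2.5,18.3,0],[0.4,-2.5,18.3,0],[0.4,-2.5,18.3,0],[0.4,-2.5,18.3,0]]'; python3 - <<'E'
from station import bot
import cv2
for n,b in(("scene",(150,130,370,330)),("top",(160,150,290,260))):
    c=bot.read_camera(n);x0,y0,x1,y1=b
    cv2.imwrite(f"pics/g_{n}.png",cv2.resize(c["pixels"][y0:y1,x0:x1,::-1],None,fx=3,fy=3,interpolation=cv2.INTER_CUBIC))
E
```

```text
t: 3.35
eef_pos: [0.4554, 0.1482, 0.049]
tool_rot: [-0.0, 0.99, 0.144, 0.001]
contact_force: [0.0, 0.6, -0.8]
gripper_width: 0.998
grasp_force: 0.0
```

View pics/g_scene.png

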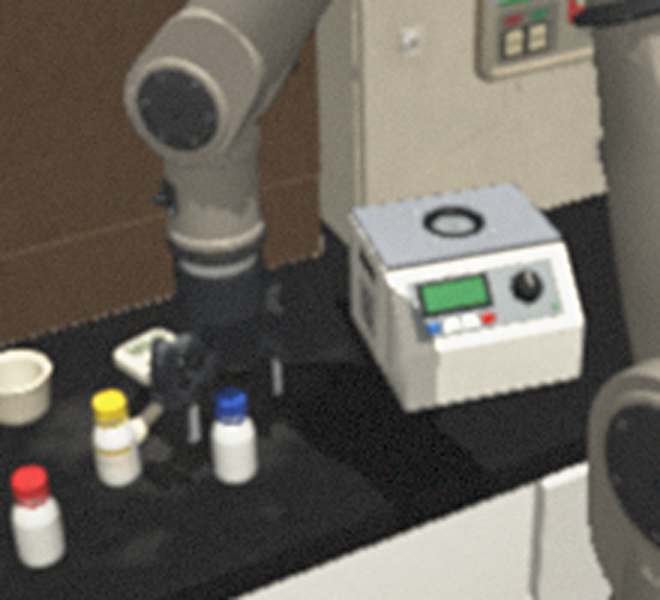

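The picture shows the fingers straddling the blue bottle, with their tips at crop (193,440) and (277,395) and the bottle centred at (234,440). I'll close the gripper.

```bash
python3 -m jog '[[0,0,0,0],[0,0,0,0],[0,0,0,0],[0,0,0,0],[0,0,0,0],[0,0,0,0],[0,0,0,0],[0,0,0,0],[0,0,0,0],[0,0,0,0]]' 1 40; python3 - <<'E'
from station import bot
from m import *
c=bot.read_camera("scene");h=cv2.cvtColor(c["pixels"],cv2.COLOR_RGB2HSV)[245:290,205:250].astype(int)
m=(h[...,0]>=105)&(h[...,0]<=130)&(h[...,1]>110)&(h[...,2]>50);ys,xs=np.nonzero(m);print(len(xs),xs.mean()+205,ys.mean()+245, bot.get_obs()["eef_pos"].round(4))
E
```

```text
t: 4.28
eef_pos: [0.455, 0.1487, 0.0487]
tool_rot: [-0.0, 0.99, 0.144, 0.0]
contact_force: [-0.6, 0.6, 6.7]
gripper_width: 0.339
grasp_force: 38.3
67 227.6865671641791 263.2686567164179 [0.455  0.1487 0.0487]
```

```bash
python3 -m jog '[[0,0,-1,0],[0,0,-3,0],[0,0,-6,0],[0,0,-10,0],[0,0,-14,0],[0,0,-17,0],[0,0,-18.5,0],[0,0,-18.5,0],[0,0,-18.5,0],[0,0,-18.5,0]]'; python3 - <<'E'
from station import bot
import cv2
c=bot.read_camera("scene");cv2.imwrite("pics/lift.png",cv2.resize(c["pixels"][150:280,160:310,::-1],None,fx=4,fy=4,interpolation=cv2.INTER_CUBIC));import numpy as np;np.savez("lift.npz",**c)
print(bot.get_obs()["eef_pos"].round(4))
E
```

```text
t: 5.17
eef_pos: [0.4538, 0.1479, 0.2324]
tool_rot: [0.0, 0.99, 0.144, -0.001]
contact_force: [-0.6, 1.6, -0.7]
gripper_width: 0.34
grasp_force: 38.0
[0.4536 0.1479 0.232 ]
```

View pics/lift.png

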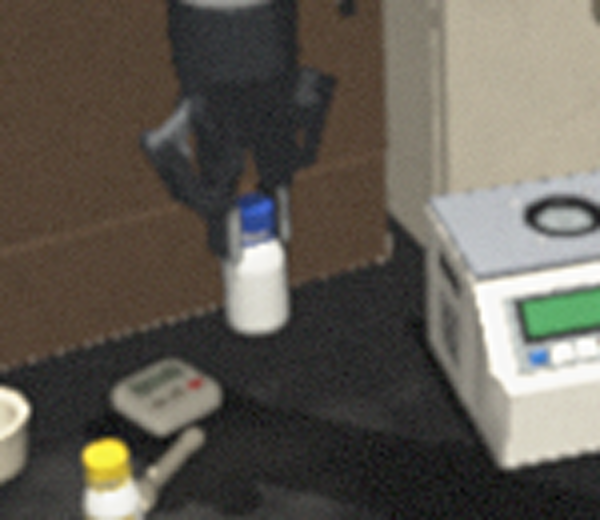

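The lift picture shows the blue bottle hanging upright with its cap between the pads at crop (257,215). I'll carry it over the well.

```bash
python3 -m jog '[[0.7,2,0,0],[0.7,5,0,0],[0.7,8,0,0],[0.7,11.5,0,0],[0.7,15,0,0],[0.7,18.5,0,0],[0.7,22,0,0],[0.7,25,0,0],[0.7,27.5,0,0],[0.7,29,0,0],[0.7,29.8,0,0],[0.7,29.8,0,0],[0.7,29.8,0,0],[0.7,29.8,0,0],[0.7,29.8,0,0],[0.7,29.8,0,0]]'; python3 - <<'E'
from station import bot
import cv2,numpy as np
c=bot.read_camera("scene");cv2.imwrite("pics/over.png",cv2.resize(c["pixels"][120:250,240:370,::-1],None,fx=4.5,fy=4.5,interpolation=cv2.INTER_CUBIC));np.savez("over.npz",**c)
p=bot.get_obs()["eef_pos"];d=np.array([.5455,-.1356])-p[:2]
print(p.round(4),"tool cm",100*(.958*d[0]+.286*d[1]),100*(.286*d[0]-.958*d[1]))
E
```

```text
t: 6.55
eef_pos: [0.5464, -0.1339, 0.2334]
tool_rot: [-0.0, 0.989, 0.145, 0.0]
contact_force: [0.3, 0.7, 0.2]
gripper_width: 0.334
grasp_force: 38.0
[ 0.5465 -0.1341  0.2334] tool cm -0.13454304599188346 0.11307286964436529
```

View pics/over.png

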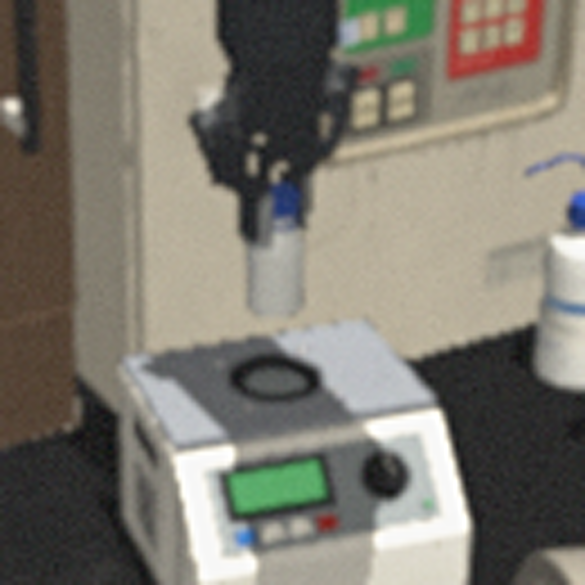

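The picture shows the bottle above the well: foot at crop (276,303), ring at (275,379), cap at (286,203). I'll check whether it leans.

```bash
python3 - <<'E'
from m import *
c=load("over");f=210/np.tan(np.radians(float(c["fovy"]))/2);P=np.linalg.inv(c["pose"])
for z in(.133,.185,.2515,.2595,.267):
    q=P@[.5435,-.1329,z,1];u,v=f*q[0]/q[2]+c["cx"],f*q[1]/q[2]+c["cy"];print(z,"crop",((u-240+.5)*4.5).round(1),((v-120+.5)*4.5).round(1))
E
```

```text
0.133 crop 275.5 378.7
0.185 crop 276.9 308.3
0.2515 crop 278.7 214.1
0.2595 crop 279.0 202.5
0.267 crop 279.2 191.5
```

```bash
python3 -m jog '[[-0.1,0.1,0,0],[-0.1,0.1,1.5,0],[-0.1,0.1,3,0],[-0.1,0.1,4,0],[-0.1,0.1,5,0],[-0.1,0.1,5.5,0],[-0.1,0.1,5.5,0],[-0.1,0.1,5.5,0]]'; python3 -m jog '[[0,0,0.3,0],[0,0,0.6,0],[0,0,0.9,0],[0,0,1.2,0],[0,0,1.2,0]]'
```

```text
t: 7.27
eef_pos: [0.546, -0.1364, 0.1784]
tool_rot: [-0.0, 0.99, 0.144, -0.0]
contact_force: [-0.7, -0.5, 0.0]
gripper_width: 0.336
grasp_force: 38.0
t: 7.68
eef_pos: [0.5464, -0.1366, 0.1666]
tool_rot: [0.0, 0.99, 0.144, 0.001]
contact_force: [0.4, -0.8, 1.7]
gripper_width: 0.345
grasp_force: 38.7
```

```bash
python3 -m jog '[[0,0,0.3,0],[0,0,0.6,0],[0,0,0.9,0],[0,0,1.2,0],[0,0,1.2,0]]';python3 -m jog '[[0,0,0.3,0],[0,0,0.6,0],[0,0,0.9,0],[0,0,1.2,0],[0,0,1.2,0]]'
```

```text
t: 8.1
eef_pos: [0.545, -0.1363, 0.1531]
tool_rot: [-0.0, 0.99, 0.144, -0.001]
contact_force: [0.5, 1.2, -1.6]
gripper_width: 0.336
grasp_force: 37.9
t: 8.52
eef_pos: [0.5452, -0.1363, 0.1414]
tool_rot: [-0.0, 0.99, 0.144, -0.001]
contact_force: [0.0, 0.8, -1.3]
gripper_width: 0.34
grasp_force: 37.8
```

```bash
python3 -m jog '[[0,0,0.2,0],[0,0,0.4,0],[0,0,0.4,0]]'; python3 -m jog '[[0,0,0,0],[0,0,0,0],[0,0,0,0],[0,0,0,0],[0,0,0,0],[0,0,0,0]]' -0.2; python3 - <<'E'
from station import bot
import cv2,numpy as np
for n in("scene",):
    c=bot.read_camera(n);cv2.imwrite("pics/rel.png",cv2.resize(c["pixels"][140:250,250:370,::-1],None,fx=5,fy=5,interpolation=cv2.INTER_CUBIC))
E
```

```text
t: 8.77
eef_pos: [0.5456, -0.1364, 0.1379]
tool_rot: [-0.0, 0.99, 0.144, -0.0]
contact_force: [0.3, 0.3, -2.3]
gripper_width: 0.34
grasp_force: 37.9
t: 9.27
eef_pos: [0.5459, -0.1364, 0.1384]
tool_rot: [0.0, 0.99, 0.144, 0.0]
contact_force: [-0.2, 0.4, -0.3]
gripper_width: 0.601
grasp_force: 0.0
```

View pics/rel.png

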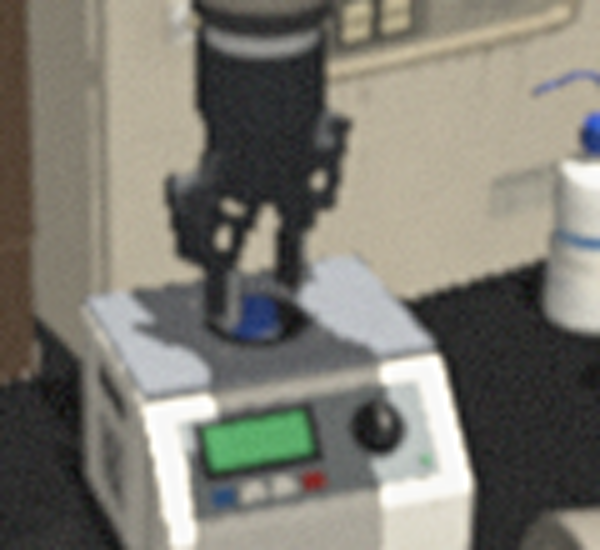

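The bottle has dropped further into the well; its blue cap now sits at the mouth at crop (257,318). I'll go up and shut the fingers.

```bash
python3 -m jog '[[0,0,-1.5,0],[0,0,-3.5,0],[0,0,-5,0],[0,0,-5,0],[0,0,-5,0]]'; python3 -m jog '[[0,0,0,0],[0,0,0,0],[0,0,0,0],[0,0,0,0],[0,0,0,0],[0,0,0,0],[0,0,0,0],[0,0,0,0],[0,0,0,0]]' 1; python3 - <<'E'
from station import bot
import cv2,numpy as np
for n in("top",):
    c=bot.read_camera(n);cv2.imwrite("pics/rel_top.png",cv2.resize(c["pixels"][160:240,280:360,::-1],None,fx=7,fy=7,interpolation=cv2.INTER_CUBIC))
p=bot.get_obs()["eef_pos"];d=np.array([.5455,-.1356])-p[:2]
print(p.round(4),"tool cm",100*(.958*d[0]+.286*d[1]),100*(.286*d[0]-.958*d[1]))
E
```

```text
t: 9.73
eef_pos: [0.5463, -0.1365, 0.1889]
tool_rot: [0.0, 0.99, 0.144, 0.001]
contact_force: [0.1, 0.1, -0.4]
gripper_width: 0.598
grasp_force: 0.0
t: 10.48
eef_pos: [0.5459, -0.1364, 0.1883]
tool_rot: [0.0, 0.99, 0.144, 0.0]
contact_force: [0.2, -0.1, 0.1]
gripper_width: -0.002
grasp_force: 0.0
[ 0.5459 -0.1364  0.1883] tool cm -0.013550946576818842 -0.08726611141624736
```

```bash
python3 -m jog '[[-0.1,-0.1,1,0],[-0.1,-0.1,2,0],[-0.1,-0.1,3,0],[-0.1,-0.1,3.5,0],[-0.1,-0.1,3.5,0]]'; for i in 1 2 3; do python3 -m jog '[[0,0,0.2,0],[0,0,0.4,0],[0,0,0.4,0]]' | sed -n '1,2p;4p'; done
```

```text
t: 10.95
eef_pos: [0.5433, -0.1355, 0.1512]
tool_rot: [-0.001, 0.99, 0.144, -0.002]
contact_force: [0.0, 0.6, -0.3]
gripper_width: -0.003
grasp_force: 0.0
t: 11.2
eef_pos: [0.5447, -0.1358, 0.1492]
contact_force: [0.0, 0.5, -0.5]
t: 11.45
eef_pos: [0.5445, -0.1357, 0.1451]
contact_force: [-0.5, -0.0, 0.1]
t: 11.7
eef_pos: [0.5448, -0.1358, 0.1413]
contact_force: [0.1, 0.1, 0.5]
```

```bash
python3 -m jog '[[0,0,0.2,0],[0,0,0.4,0],[0,0,0.4,0]]'|grep -E 'eef|cont'; python3 -m jog '[[0,0,0.2,0],[0,0,0.4,0],[0,0,0.4,0]]'|grep -E 'eef|cont'; python3 -m jog '[[0,0,0.2,0],[0,0,0.4,0],[0,0,0.4,0]]'|grep -E 'eef|cont'
```

```text
eef_pos: [0.5446, -0.1358, 0.1371]
contact_force: [-0.4, -0.2, 2.9]
eef_pos: [0.5443, -0.1358, 0.1329]
contact_force: [-0.5, -0.6, 2.1]
eef_pos: [0.5443, -0.1358, 0.1288]
contact_force: [-0.5, -0.5, 1.1]
```

```bash
python3 -m jog '[[0,0,0.2,0],[0,0,0.4,0],[0,0,0.4,0]]'|grep -E 'eef|cont'; python3 -m jog '[[0,0,0.2,0],[0,0,0.4,0],[0,0,0.4,0]]'|grep -E 'eef|cont'; python3 -m jog '[[0,0,0.2,0],[0,0,0.4,0],[0,0,0.4,0]]'|grep -E 'eef|cont';  python3 -m jog '[[0,0,0.2,0],[0,0,0.4,0],[0,0,0.4,0]]'|grep -E 'eef|cont'; python3 -m jog '[[0,0,0.2,0],[0,0,0.4,0],[0,0,0.4,0]]'|grep -E 'eef|cont'
```

```text
eef_pos: [0.5443, -0.1358, 0.1248]
contact_force: [-0.7, -0.5, 1.8]
eef_pos: [0.5445, -0.1359, 0.121]
contact_force: [0.5, -1.2, 2.5]
eef_pos: [0.5443, -0.1358, 0.1168]
contact_force: [0.4, -1.6, 1.5]
eef_pos: [0.5442, -0.1357, 0.1127]
contact_force: [-0.2, -1.1, 0.3]
eef_pos: [0.5443, -0.1357, 0.1088]
contact_force: [-0.5, 0.0, 1.4]
```

```bash
cat > chk.py <<'E'
from station import bot
o=bot.get_obs();f=o["contact_force"][2];print(o["t"].round(2),o["eef_pos"].round(4),f.round(1));raise SystemExit(int(f>7))
E
c(){ python3 chk.py; }
python3 -m jog '[[0,0,0.2,0],[0,0,0.3,0],[0,0,0.3,0]]' >/dev/null; c && python3 -m jog '[[0,0,0.1,0],[0,0,0.1,0]]' >/dev/null; c && python3 -m jog '[[0,0,0.1,0],[0,0,0.1,0]]' >/dev/null; c && python3 -m jog '[[0,0,0.05,0],[0,0,0.05,0]]' >/dev/null; c && python3 -m jog '[[0,0,0.05,0],[0,0,0.05,0]]' >/dev/null; c && python3 -m jog '[[0,0,0.05,0],[0,0,0.05,0]]' >/dev/null; c && python3 -m jog '[[0,0,0.05,0],[0,0,0.05,0]]' >/dev/null; c && python3 -m jog '[[0,0,0.05,0],[0,0,0.05,0]]' >/dev/null; c && python3 -m jog '[[0,0,0.05,0],[0,0,0.05,0]]' >/dev/null; c && python3 -m jog '[[0,0,0.05,0],[0,0,0.05,0]]' >/dev/null; c && python3 -m jog '[[0,0,0.05,0],[0,0,0.05,0]]' >/dev/null; c
```

```text
Traceback (most recent call last):
  File "chk.py", line 2, in <module>
    o=bot.get_obs();f=o["contact_force"][2];print(o["t"].round(2),o["eef_pos"].round(4),f.round(1));raise SystemExit(int(f>7))
                                                  ^^^^^^^^^^^^
AttributeError: 'float' object has no attribute 'round'
Traceback (most recent call last):
  File "chk.py", line 2, in <module>
    o=bot.get_obs();f=o["contact_force"][2];print(o["t"].round(2),o["eef_pos"].round(4),f.round(1));raise SystemExit(int(f>7))
                                                  ^^^^^^^^^^^^
AttributeError: 'float' object has no attribute 'round'
Traceback (most recent call last):
  File "chk.py", line 2, in <module>
    o=bot.get_obs();f=o["contact_force"][2];print(o["t"].round(2),o["eef_pos"].round(4),f.round(1));raise SystemExit(int(f>7))
                                                  ^^^^^^^^^^^^
AttributeError: 'float' object has no attribute 'round'
Traceback (most recent call last):
  File "chk.py", line 2, in <module>
    o=bot.get_obs();f=o["contact_force"][2];print(o["t"].round(2),o["eef_p
[... 1697 characters left out ...]
^^^^^^^^
AttributeError: 'float' object has no attribute 'round'
Traceback (most recent call last):
  File "chk.py", line 2, in <module>
    o=bot.get_obs();f=o["contact_force"][2];print(o["t"].round(2),o["eef_pos"].round(4),f.round(1));raise SystemExit(int(f>7))
                                                  ^^^^^^^^^^^^
AttributeError: 'float' object has no attribute 'round'
Traceback (most recent call last):
  File "chk.py", line 2, in <module>
    o=bot.get_obs();f=o["contact_force"][2];print(o["t"].round(2),o["eef_pos"].round(4),f.round(1));raise SystemExit(int(f>7))
                                                  ^^^^^^^^^^^^
AttributeError: 'float' object has no attribute 'round'
```

```bash
sed -i 's/o\["t"\].round(2)/round(o["t"],2)/' chk.py
c(){ python3 chk.py; }
exec 3>&1
c && python3 -m jog '[[0,0,0.1,0],[0,0,0.1,0]]' >/dev/null && c && python3 -m jog '[[0,0,0.1,0],[0,0,0.1,0]]' >/dev/null && c && python3 -m jog '[[0,0,0.05,0],[0,0,0.05,0]]' >/dev/null && c && python3 -m jog '[[0,0,0.05,0],[0,0,0.05,0]]' >/dev/null && c && python3 -m jog '[[0,0,0.05,0],[0,0,0.05,0]]' >/dev/null && c && python3 -m jog '[[0,0,0.05,0],[0,0,0.05,0]]' >/dev/null && c && python3 -m jog '[[0,0,0.05,0],[0,0,0.05,0]]' >/dev/null && c && python3 -m jog '[[0,0,0.05,0],[0,0,0.05,0]]' >/dev/null && c && python3 -m jog '[[0,0,0.05,0],[0,0,0.05,0]]' >/dev/null && c && python3 -m jog '[[0,0,0.05,0],[0,0,0.05,0]]' >/dev/null && c
```

```text
13.95 [ 0.5444 -0.1357  0.106 ] 1.0
14.12 [ 0.5445 -0.1353  0.105 ] 0.3
14.28 [ 0.5448 -0.1355  0.1043] 1.4
14.45 [ 0.5448 -0.1357  0.104 ] 2.7
14.62 [ 0.5448 -0.1357  0.1035] 3.9
14.78 [ 0.5447 -0.1358  0.1029] 4.5
14.95 [ 0.5446 -0.1359  0.1023] 4.8
15.12 [ 0.5445 -0.1358  0.1017] 3.8
15.28 [ 0.5445 -0.1358  0.1011] 3.5
15.45 [ 0.5445 -0.1358  0.1006] 2.5
15.62 [ 0.5445 -0.1358  0.1002] 2.0
```

```bash
c(){ python3 chk.py; }
c && python3 -m jog '[[0,0,0.05,0],[0,0,0.05,0]]' >/dev/null && c && python3 -m jog '[[0,0,0.05,0],[0,0,0.05,0]]' >/dev/null && c && python3 -m jog '[[0,0,0.05,0],[0,0,0.05,0]]' >/dev/null && c && python3 -m jog '[[0,0,0.05,0],[0,0,0.05,0]]' >/dev/null && c && python3 -m jog '[[0,0,0.05,0],[0,0,0.05,0]]' >/dev/null && c && python3 -m jog '[[0,0,0.05,0],[0,0,0.05,0]]' >/dev/null && c && python3 -m jog '[[0,0,0.05,0],[0,0,0.05,0]]' >/dev/null && c && python3 -m jog '[[0,0,0.05,0],[0,0,0.05,0]]' >/dev/null && c && python3 -m jog '[[0,0,0.05,0],[0,0,0.05,0]]' >/dev/null && c && python3 -m jog '[[0,0,0.05,0],[0,0,0.05,0]]' >/dev/null && c && python3 -m jog '[[0,0,0.05,0],[0,0,0.05,0]]' >/dev/null && c && python3 -m jog '[[0,0,0.05,0],[0,0,0.05,0]]' >/dev/null && c
```

```text
15.62 [ 0.5445 -0.1358  0.1002] 2.0
15.78 [ 0.5446 -0.1358  0.0997] 3.3
15.95 [ 0.5446 -0.1357  0.0992] 3.3
16.12 [ 0.5445 -0.1358  0.0987] 2.7
16.28 [ 0.5445 -0.1358  0.0982] 2.4
16.45 [ 0.5445 -0.1358  0.0977] 3.4
16.62 [ 0.5445 -0.1358  0.0972] 2.8
16.78 [ 0.5446 -0.1358  0.0967] 3.2
16.95 [ 0.5446 -0.1358  0.0962] 3.1
17.12 [ 0.5448 -0.1358  0.096 ] 4.3
17.28 [ 0.5452 -0.1359  0.0959] 7.1
```

Contact with the plate is at about z = 0.096, and the force rises by about 3 N per 0.5 mm. I'll press on to 15–20 N.

```bash
sed -i 's/f>7/f>14/' chk.py; c(){ python3 chk.py; }
python3 -m jog '[[0,0,0.05,0],[0,0,0.05,0]]' >/dev/null && c && python3 -m jog '[[0,0,0.05,0],[0,0,0.05,0],[0,0,0.05,0]]' >/dev/null && c
```

```text
17.45 [ 0.5455 -0.136   0.0957] 9.5
17.7 [ 0.5458 -0.1361  0.0956] 11.3
```

```bash
c(){ python3 chk.py; }
python3 -m jog '[[0,0,0.05,0],[0,0,0.05,0],[0,0,0.05,0]]' >/dev/null && c && python3 -m jog '[[0,0,0.05,0],[0,0,0.05,0],[0,0,0.05,0]]' >/dev/null && c && python3 -m jog '[[0,0,0.03,0],[0,0,0.03,0],[0,0,0.03,0]]' >/dev/null && c
```

```text
17.95 [ 0.546  -0.1361  0.0955] 14.7
```

```bash
python3 -m jog '[[0,0,0.04,0],[0,0,0.04,0],[0,0,0.04,0],[0,0,0.04,0]]' >/dev/null; python3 chk.py;  python3 -m jog '[[0,0,0,0],[0,0,0,0]]' >/dev/null; python3 chk.py
```

```text
18.28 [ 0.5462 -0.1361  0.0954] 16.2
18.45 [ 0.5462 -0.1361  0.0954] 16.1
```

The push is 16 N against a stiff stop about 120 mm below the mouth, which is the plate. I'll withdraw.

```bash
python3 -m jog '[[-0.1,0,-0.3,0],[-0.1,0,-1,0],[-0.1,0,-2,0],[-0.1,0,-3,0],[-0.1,0,-4,0],[-0.1,0,-5.5,0],[-0.1,0,-8,0],[-0.1,0,-11,0],[-0.1,0,-14,0],[-0.1,0,-14,0]]'; python3 -m jog '[[0,-3,0,0],[0,-7,0,0],[0,-11,0,0],[0,-15,0,0],[0,-18,0,0],[0,-18,0,0],[0,-18,0,0],[0,-18,0,0]]'; python3 - <<'E'
from station import bot
import cv2,numpy as np
c=[bot.read_camera(n)["pixels"] for n in("top","scene")]
a=cv2.resize(c[0][160:250,270:370],None,fx=4,fy=4,interpolation=cv2.INTER_CUBIC);b=cv2.resize(c[1][170:260,255:355],None,fx=4,fy=4,interpolation=cv2.INTER_CUBIC)
cv2.imwrite("pics/end.png",np.hstack([a,b])[:,:,::-1])
E
```

```text
t: 19.28
eef_pos: [0.5471, -0.1363, 0.2404]
tool_rot: [0.002, 0.99, 0.144, 0.005]
contact_force: [1.0, -0.2, -0.6]
gripper_width: -0.002
grasp_force: 0.0
t: 19.95
eef_pos: [0.4924, 0.0359, 0.2338]
tool_rot: [0.0, 0.99, 0.144, 0.0]
contact_force: [0.4, -0.1, 0.1]
gripper_width: -0.002
grasp_force: 0.0
```

View pics/end.png

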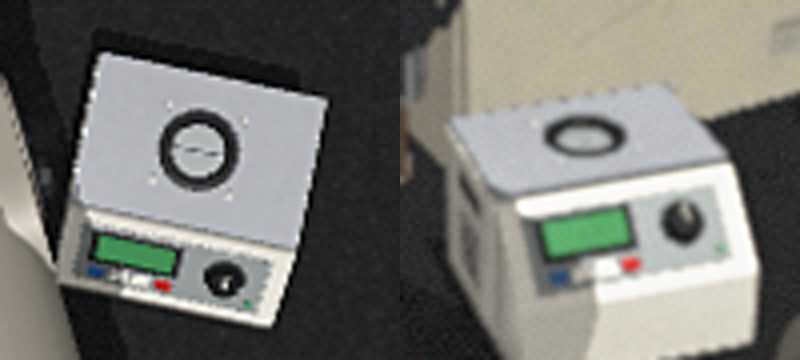

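The picture shows the flap fully shut, grey with a clean split line, at crop (198,150) in the top view and (585,137) in the scene view. The bottle is no longer visible and the arm is clear, so I'll hand the job in.

```bash
python3 -c "
from station import bot
print(bot.hand_in())"
```

```text
the job is handed in; nothing more can be done
None
```

The job is handed in, with no verdict returned: the blue-capped bottle was pressed onto a stiff stop, taken to be the floor plate, about 120 mm below the mouth at a 16 N wrist reading; the flap is shut over it and the arm never went near the other bottles or the beaker.

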